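# Open a vacuum pump's gas ballast fully and start its purge run

## Robot

A 6-joint arm with a two-finger parallel gripper is mounted at the origin on a cart in front of the work surface, level with it; the furniture and walls round the work are solid. World frame = base frame: x ahead of the robot, y to its left, z up, the work surface at z = 0. Lengths are in m, angles in rad, forces in N, time in s.
With the tool pointing down it reaches from about 0.425 to 0.95 m from the base axis. Payload 3.5 kg.
Tool frame: the origin (TCP) lies at the very end of the fingers, on their centre line; the grasp point (between the pads) lies 19 mm behind it; z points along the fingers, y is the line along which they close (so a half turn about z gives the same grasp; the last joint's range is limited). The gripper opens to 85 mm and grips with 20 to 120 N. Pads are 22 mm wide; open, the fingers measure 114 mm over their backs; the gripper's body (76 mm by 85 mm) begins 54 mm behind the grasp point. The pads swing forward as they close: fully open they stand 13 mm farther back than shut.
Start: joints at [-1.313, 0.286, 1.577, -0, 1.279, -0.15], TCP at [0.268, -0.62, 0.231] pointing down, gripper open.
Joint ranges: [-2.77, 2.77], [-0.9, 2.22], [0.21, 2.48], [-1.53, 4.67], [0.24, 2.81], [-2.84, 2.84]. Speed limits (rad/s): [2.79, 2.79, 3.14, 3.14, 3.14, 3.14].

## Interface

Orientations are given as a rotation vector (axis times angle).
In Python, from rig import * gives the robot as it stands.
- The arm moves only by the shell command python3 -m jog 'ROWS' [FORCE]. ROWS is JSON, a list of rows, each an object of numbers: "grip": the closure, from -1 (fully open) to 1 (shut); "dx", "dy", "dz": the shift along the tool's x, y, z in units of 25 mm (1.0 is 25 mm); "twist": the turn about the tool's z in units of 6 degrees (1.0 is 6 degrees). In form: [{"grip": .., "dx": .., "dy": .., "dz": .., "twist": ..}, ...]. A call has 1 to 10 rows; each row shifts and turns the commanded pose from where the row before left it, along the tool's axes as they then stand; what a row does not reach is not made up. A row lasts 1/8 s, in which the tool goes at most 62.5 mm and 10.7 degrees, less where a joint would pass 70% of its speed; a pose out of reach is approached as far as the arm can. A call is refused whole if a number of a shift passes 1 or a number of a turn 1, either way. A call with a gripper value outside its range is refused whole. The fingers move at their own pace and stop on an object; FORCE is the grip in N (left out, the last holds). Time passes only in rows, so rows that do not move let the fingers close. It gives the time, the measured TCP pose, the force, the opening and the grip force at its end, in the units of the state.
- get_obs(): the state, without advancing time (a new reading comes with each control period).
- grab_frame(name): name is "scene" or "top" or "wrist"; returns a dict with "pixels" (400x640x3 uint8, red, green, blue), "fx", "fy", "cx", "cy" (pixels), "R" (3x3) and "t" (3): a world point X has camera coordinates R X + t. Camera axes: x right, y down, z forward; pixel columns grow to the right and rows downward; lengths in m; the calibration is good to about 2 mm. A picture is of the moment at which its call begins. There is no depth.
- close_job(): hands the job in; it is judged then, once.
The state is a dict: "time": time; "joint_positions": joint angles; "qd": joint speeds; "joint_efforts": joint torques, N m; "tcp_pos": TCP position; "tcp_rot": TCP orientation; "contact_force": force on the tool from outside, world axes, zero at the start; "wrist_torque": the same for the moment, N m; "finger_gap": finger opening in m; "gripper_force": force on a finger pad.
Only numpy, scipy, OpenCV 4.12 (cv2) and the standard library are available. Lean on these libraries where they do the work, as an engineer would, in place of code of your own. Each camera call takes 0.05 s, during which the arm holds its last target. There are 200 camera calls.

## Task

The filtering is done and the capped vacuum pump must run on to dry itself: with closed fingertips push the gas ballast lever on top of the pump head from closed, past its first detent, all the way to its second stop (two dots), so that it stays there. Only then switch the pump on by pressing down the raised near half of the rocker on its switch box until it clicks over. Only push and press: do not pinch or force the lever, do not lift or shove the pump, and leave the things around it where they are.

Things in the scene. Friction and masses are not known exactly. Their poses are not given: they have to be found in the camera images.
- pump: bench vacuum pump, 5 to 6.5 kg, loose on rubber feet (slides at some 25 to 60 N), 200 mm deep (x), 244 wide (y). Origin: centre of its footprint; x from front to rear, y to the left, z up. Left: pump head, cover at z 144 mm, x -68..74, y 0..116, lever on top. Right rear: motor, its handle's top at z 150, x 36, y -98..-16. Right front: grey switch box, top z 112, x -100..-16, y -114..-6
- ballast_lever (a joint): gas ballast lever's angle, rad: 0 closed, left stop (ring mark); 0.58 first detent, knob straight ahead (one dot); 1.16 second stop, fully open, right (two dots). Grows as the knob goes left to right (anticlockwise from above). Detents at all three; let go short of a crest (0.29 and 0.87) it falls back, beyond it snaps ahead. Needs about 6 N at the knob, up to 9 N when fast; solid stops
- lever_knob: upright black knob on the lever's end, part of the lever, 42 mm tall, 12 mm thick at its foot, 18 mm at the top. Origin on its axis, 22 mm above its foot and 20 mm below its top: z = 184 mm with the pump on the table. Below it the lever's flat steel arm (z 156 to 162 mm) and the head cover (144 mm)
- lever_pivot (a point): point on the lever's upright pivot axis at the height of the knob's origin, 62 mm from it; fixed on the pump, 15 mm behind its origin and 58 mm to the left. Axes as the pump's: knob = pivot + 62 mm * (-cos u, -sin u) in these x, y, with u = joint value - 0.58. The hub under it ends at z = 172 mm
- power_rocker (a joint): tilt of the black power rocker, rad: 0 off, its near (front) half stands up; 0.34 on, near half pressed down level. Snaps over at 0.17 and stays either way; pressing the front edge takes about 4 N
- rocker_press (a point): where to press the rocker: fixed on the pump, at z 119 mm, 7 mm above the switch box's top, 17 mm in front of the rocker's middle (axes as the pump's). The rocker is 44 mm long (front to rear), 28 mm wide. The near half's front edge stands at 124 mm when off and at about 117 mm, level, when on
- filter_carton: bystander: white folding carton, 50 x 52 x 85 mm, stands on the table, loose; origin at the centre of its underside.
- reagent_bottle: bystander: white square-shouldered bottle with a screw cap, 72 x 82 x 164 mm, stands on the table, loose; origin at the centre of its underside.
- tape_roll: bystander: roll of pale tape lying flat, 82 mm across, 18 mm high, loose; origin at the centre of its underside.
- steel_cap: bystander: small round metal cap lying flat, 34 mm across, 12 mm high, loose; origin at the centre of its underside.
- small_beaker: bystander: empty glass beaker, 72 x 81 x 85 mm, stands on the table, loose; origin at the centre of its underside.
- label_roll: bystander: roll of blank white labels lying flat, 90 mm across, 48 mm high, loose; origin at the centre of its underside.

How it is judged:
By the outcome, as a careful person would: the job done as asked, in the order asked, and still so for the second after the job is handed in, with the robot touching nothing.
It also fails if it takes over 40 s, if anything falls off the work surface, if the arm or the gripper's body presses on something with over 40 N, if the wrist force passes 120 N, or if a joint passes its speed limit or range.

## Working session

There is one attempt and no reset: what is moved stays moved. The work goes in short steps, Python scripts to look and compute and a shell command to move; the robot and the scene stay as the last step left them, time stands still between calls to the robot, and variables do not carry over. Pictures are saved under pics/ and viewed, at most 10 in all, crops included, and the job is handed in when it is done.

```bash
mkdir -p pics
python3 - <<'E'
from rig import *
import cv2,numpy as np
for n in("scene","top"):
    f=grab_frame(n); cv2.imwrite(f"pics/{n}0.png",f["pixels"][:,:,::-1]); np.savez(f"{n}0.npz",**f)
    print(n,f["fx"],f["fy"],f["cx"],f["cy"],np.round(f["R"],3).tolist(),np.round(f["t"],3), "cam",np.round(-np.array(f["R"]).T@f["t"],3))
o=get_obs();print(o)
E
```

```text
scene 388.5364085860117 388.5364085860117 316.04881512568926 204.47870673110563 [[-0.792, -0.611, -0.015], [-0.454, 0.604, -0.655], [0.409, -0.511, -0.756]] [0.475 0.338 0.832] cam [0.189 0.511 0.857]
top 459.3156485610593 459.3156485610593 325.20451999733393 193.52601201827378 [[-0.006, -1.0, 0.001], [-0.999, 0.006, -0.039], [0.039, -0.001, -0.999]] [0.05  0.569 1.19 ] cam [0.522 0.047 1.211]
{'time': 0.1, 'joint_positions': array([-1.31300381e+00,  2.87100828e-01,  1.57807748e+00, -2.18183331e-05,
        1.27859852e+00, -1.49994598e-01]), 'qd': array([ 0.00146309, -0.00336497, -0.00482385,  0.00037703,  0.00063916,
       -0.00088057]), 'joint_efforts': array([ 7.72627573e-04, -4.07296658e+01, -2.93699527e+01, -1.71388460e-04,
        3.43165921e-03,  6.06858606e-06]), 'tcp_pos': array([ 0.26755814, -0.61903904,  0.23004428]), 'tcp_rot': array([-3.07437978e+00, -6.35689803e-01,  2.17441892e-04]), 'contact_force': array([ 0.043958  , -0.41840343,  0.41846118]), 'wrist_torque': array([-0.01515187,  0.01802506,  0.02087085]), 'gripper_force': 0.0, 'finger_gap': 0.08571695662280647}
```

View pics/scene0.png

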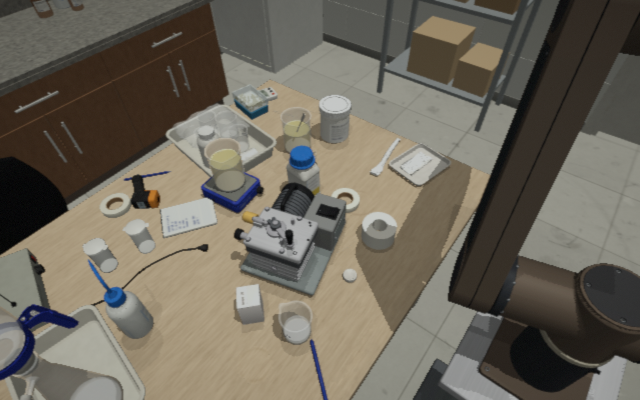

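View pics/top0.png

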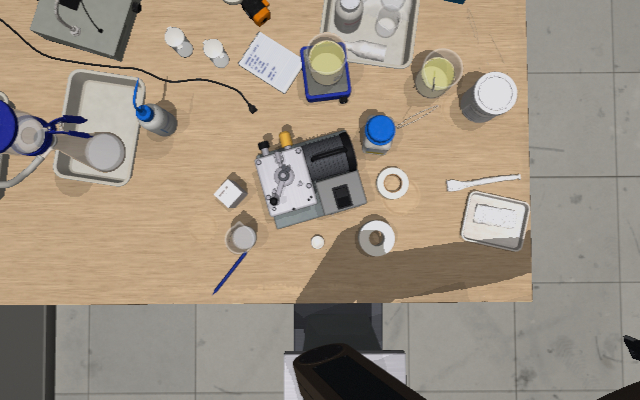

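The top view shows the pump around (310,180), rotated some 15° anticlockwise. The hub is at about (283,176), the knob top at (273,201) and the rocker at (343,195). The carton is at (229,193), the beaker at (241,237) and the cap at (317,242). I'll enlarge it next.

Run:
```python
import cv2
a=cv2.imread("pics/top0.png")[120:240,245:385]; b=cv2.imread("pics/scene0.png")[170:300,230:360]
cv2.imwrite("pics/ct.png",cv2.resize(a,(700,600),interpolation=cv2.INTER_CUBIC)); cv2.imwrite("pics/cs.png",cv2.resize(b,(585,585),interpolation=cv2.INTER_CUBIC))
```

```text
(no output)
```

View pics/ct.png

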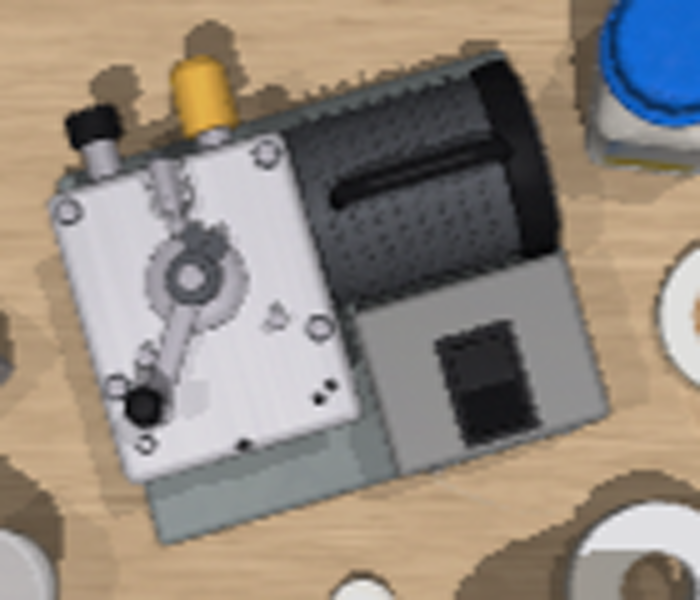

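View pics/cs.png

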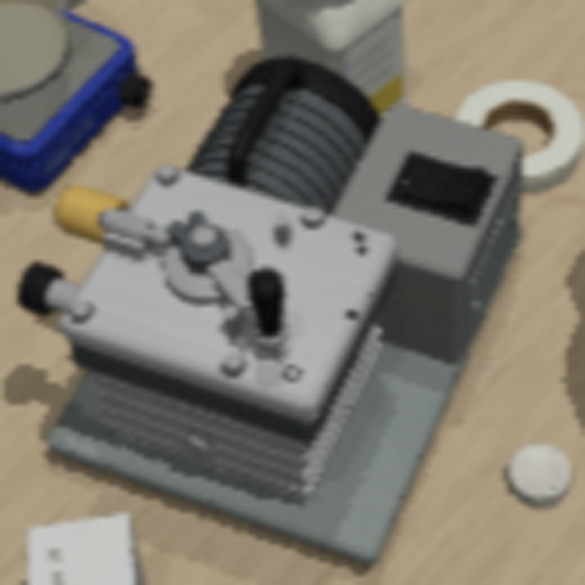

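The enlarged top view shows the head cover's corners at crop (52,200), (283,135), (357,415) and (130,480), and the switch-box top at (357,310), (562,255), (607,412) and (400,475). The knob is at (145,405) and the hub at (192,278). The lever is on its ring mark, so it is closed. In the scene crop the cover corners are (65,322), (160,172), (396,240) and (312,412).

```bash
cat > h.py <<'E'
import numpy as np
def pump(p,X):
    c,s=np.cos(p[2]),np.sin(p[2]); X=np.atleast_2d(X).astype(float)
    return np.c_[p[0]+c*X[:,0]-s*X[:,1],p[1]+s*X[:,0]+c*X[:,1],X[:,2]]
def proj(f,X):
    c=X@f["R"].T+f["t"]; return np.c_[f["fx"]*c[:,0]/c[:,2]+f["cx"],f["fy"]*c[:,1]/c[:,2]+f["cy"]]
def ray(f,uv,z):
    d=f["R"].T@np.array([(uv[0]-f["cx"])/f["fx"],(uv[1]-f["cy"])/f["fy"],1]); o=-f["R"].T@f["t"]
    return o+d*(z-o[2])/d[2]
E
python3 - <<'E'
from h import *
from scipy.optimize import least_squares
T=dict(np.load("top0.npz"));S=dict(np.load("scene0.npz"))
cov=np.array([[74,116,144],[74,0,144],[-68,0,144],[-68,116,144]])/1e3
box=np.array([[-16,-6,112],[-16,-114,112],[-100,-114,112],[-100,-6,112]])/1e3
tt=np.array([[52,200],[283,135],[357,415],[130,480],[357,310],[562,255],[607,412],[400,475]],float); tt=(tt+.5)/5-.5+[245,120]
ss=np.array([[65,322],[160,172],[396,240],[312,412]],float); ss=(ss+.5)/4.5-.5+[230,170]
M=np.r_[cov,box]
r=lambda p,k=3:np.r_[(proj(T,pump(p,M))-tt)*(k&1),(proj(S,pump(p,cov))-ss)*(k>>1)].ravel()
for k in(1,2,3):
    q=least_squares(r,[.55,0,.25],args=(k,)); print(k,q.x.round(4),np.abs(r(q.x,k)).max().round(2))
p=q.x; print(r(p).reshape(-1,2).round(1).tolist())
np.save("p.npy",p)
kn=lambda a:np.array([-.015-.062*np.cos(a-.58),.058-.062*np.sin(a-.58),.204])
print("hub",pump(p,[-.015,.058,.172]),"img",ray(T,((192.5)/5-.5+245,(278.5)/5-.5+120),.172))
print("knobtop",pump(p,kn(0)),"top",ray(T,(145.5/5-.5+245,405.5/5-.5+120),.204),"scene",ray(S,(266.5/4.5+229.5,282/4.5+169.5),.204))
for a in(.58,1.16):print(a,pump(p,kn(a)))
rk=[((x+.5)/5-.5+245,(y+.5)/5-.5+120) for x,y in [(437,342),(510,321),(538,425),(468,445)]]
print("rocker corners",[ray(T,u,.117).round(3).tolist() for u in rk], np.mean([ray(T,u,.117) for u in rk],0), np.arctan2(*(ray(T,rk[0],.117)-ray(T,rk[3],.12))[[1,0]]))
E
```

```text
1 [0.6072 0.0819 0.273 ] 1.91
2 [0.6001 0.0859 0.2749] 2.35
3 [0.6054 0.083  0.2823] 3.6
[[-2.3, 0.1], [-0.8, -1.0], [1.7, 1.3], [-0.9, 2.5], [-1.9, 1.0], [0.3, -0.8], [1.4, 1.4], [-0.5, 1.6], [-2.9, -0.6], [-1.0, -3.6], [0.9, -2.5], [0.1, -1.5]]
hub [[0.57479548 0.13455242 0.172     ]] img [0.60511793 0.14192548 0.172     ]
knobtop [[0.51552279 0.15273888 0.204     ]] top [0.54687133 0.15977252 0.204     ] scene [0.54119146 0.16418994 0.204     ]
0.58 [[0.51524947 0.11728186 0.204     ]]
1.16 [[0.53445214 0.0874736  0.204     ]]
rocker corners [[0.578, 0.03, 0.117], [0.588, -0.005, 0.117], [0.538, -0.018, 0.117], [0.529, 0.016, 0.117]] [0.55835224 0.00586569 0.117     ] 0.28351008344673223
```

The pivot lies 15 mm behind the origin, that is at +x. With that sign the fit, the hub and the knob agree: knob ≈ (.544,.161), pivot ≈ (.604,.143), yaw ≈ 0.28, and the press point ≈ (.542,.001). Now I'll shut the fingers and travel at z ≈ .25 to the left of the knob.

```bash
python3 -m jog '[{"grip":1,"twist":1,"dz":-0.5},{"grip":1,"twist":0.25,"dz":-0.5},{"grip":1,"dx":0.66,"dy":-1},{"grip":1,"dx":0.66,"dy":-1},{"grip":1,"dx":0.66,"dy":-1},{"grip":1,"dx":0.66,"dy":-1},{"grip":1,"dx":0.66,"dy":-1},{"grip":1,"dx":0.66,"dy":-1},{"grip":1,"dx":0.66,"dy":-1},{"grip":1,"dx":0.66,"dy":-1}]' 40
python3 -m jog '[{"grip":1,"dx":0.66,"dy":-1},{"grip":1,"dx":0.66,"dy":-1},{"grip":1,"dx":0.66,"dy":-1},{"grip":1,"dx":0.66,"dy":-1},{"grip":1,"dx":0.66,"dy":-1},{"grip":1,"dx":0.66,"dy":-1},{"grip":1,"dx":0.66,"dy":-1},{"grip":1,"dx":0.66,"dy":-1},{"grip":1,"dx":0.66,"dy":-1},{"grip":1,"dx":0.66,"dy":-1}]'
```

```text
invalid input
invalid input
```

```bash
python3 -m jog '[{"grip":1,"dx":0,"dy":0,"dz":-0.5,"twist":1},{"grip":1,"dx":0,"dy":0,"dz":-0.5,"twist":0.25},{"grip":1,"dx":0.66,"dy":-1,"dz":0,"twist":0},{"grip":1,"dx":0.66,"dy":-1,"dz":0,"twist":0},{"grip":1,"dx":0.66,"dy":-1,"dz":0,"twist":0},{"grip":1,"dx":0.66,"dy":-1,"dz":0,"twist":0},{"grip":1,"dx":0.66,"dy":-1,"dz":0,"twist":0},{"grip":1,"dx":0.66,"dy":-1,"dz":0,"twist":0},{"grip":1,"dx":0.66,"dy":-1,"dz":0,"twist":0},{"grip":1,"dx":0.66,"dy":-1,"dz":0,"twist":0}]' 40
```

```text
time: 1.35
tcp_pos: [0.3403, -0.3902, 0.2568]
tcp_rot: [3.111, 0.435, 0.0]
contact_force: [-0.1, -0.1, -0.4]
finger_gap: -0.0001
gripper_force: 0.0
```

```bash
python3 -m jog '[{"grip":1,"dx":0.66,"dy":-1,"dz":0,"twist":0},{"grip":1,"dx":0.66,"dy":-1,"dz":0,"twist":0},{"grip":1,"dx":0.66,"dy":-1,"dz":0,"twist":0},{"grip":1,"dx":0.66,"dy":-1,"dz":0,"twist":0},{"grip":1,"dx":0.66,"dy":-1,"dz":0,"twist":0},{"grip":1,"dx":0.66,"dy":-1,"dz":0,"twist":0},{"grip":1,"dx":0.66,"dy":-1,"dz":0,"twist":0},{"grip":1,"dx":0.66,"dy":-1,"dz":0,"twist":0},{"grip":1,"dx":0.66,"dy":-1,"dz":0,"twist":0},{"grip":1,"dx":0.66,"dy":-1,"dz":0,"twist":0}]' && python3 -m jog '[{"grip":1,"dx":0.66,"dy":-1,"dz":0,"twist":0},{"grip":1,"dx":0.66,"dy":-1,"dz":0,"twist":0},{"grip":1,"dx":0.66,"dy":-1,"dz":0,"twist":0},{"grip":1,"dx":0.66,"dy":-1,"dz":0,"twist":0},{"grip":1,"dx":0.66,"dy":-1,"dz":0,"twist":0},{"grip":1,"dx":0.66,"dy":-1,"dz":0,"twist":0},{"grip":1,"dx":0.66,"dy":-1,"dz":0,"twist":0},{"grip":1,"dx":0.66,"dy":-1,"dz":0,"twist":0},{"grip":1,"dx":0.66,"dy":-1,"dz":0,"twist":0},{"grip":1,"dx":0.66,"dy":-0.8,"dz":0,"twist":0}]'
```

```text
time: 2.6
tcp_pos: [0.4306, -0.1046, 0.2568]
tcp_rot: [3.111, 0.435, 0.001]
contact_force: [0.1, -1.0, -0.1]
finger_gap: -0.0001
gripper_force: 0.0
time: 3.85
tcp_pos: [0.5223, 0.1763, 0.2567]
tcp_rot: [-3.111, -0.436, -0.001]
contact_force: [0.1, -0.4, 1.2]
finger_gap: -0.0001
gripper_force: 0.0
```

```bash
python3 -m jog '[{"grip":1,"dx":0.7,"dy":-1,"dz":0,"twist":0},{"grip":1,"dx":0,"dy":0,"dz":0.8,"twist":0},{"grip":1,"dx":0,"dy":0,"dz":0.8,"twist":0},{"grip":1,"dx":0,"dy":0,"dz":0.8,"twist":0},{"grip":1,"dx":0,"dy":0,"dz":0.8,"twist":0},{"grip":1,"dx":0,"dy":0,"dz":0,"twist":0}]'
python3 - <<'E'
from rig import *
import cv2,numpy as np
a=grab_frame("top")["pixels"][120:240,245:385,::-1]; b=grab_frame("scene")["pixels"][150:280,230:370,::-1]
cv2.imwrite("pics/a1.png",np.hstack([cv2.resize(a,(400,343)),cv2.resize(b,(400,343))]))
E
```

```text
time: 4.6
tcp_pos: [0.5305, 0.2033, 0.1734]
tcp_rot: [3.111, 0.433, -0.008]
contact_force: [-0.9, -0.9, -0.1]
finger_gap: 0.0002
gripper_force: 0.0
```

View pics/a1.png

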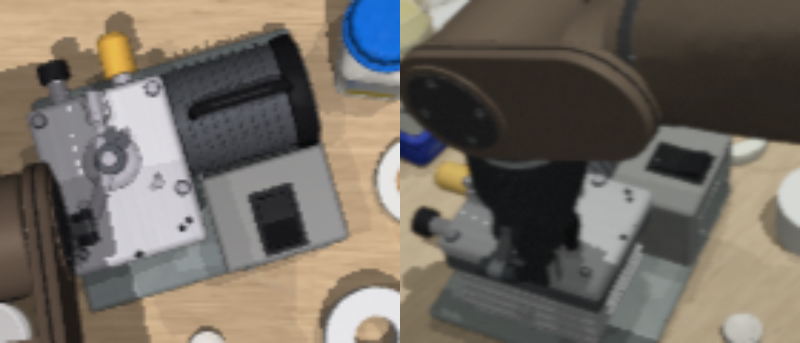

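The fingers are shut, upright and left of the knob (left half ≈(85,220)), touching nothing. The rocker is off and the pump has not moved. Now I'll feel for contact.

```bash
python3 -m jog '[{"grip":1,"dx":0,"dy":0.3,"dz":0,"twist":0},{"grip":1,"dx":0,"dy":0.3,"dz":0,"twist":0},{"grip":1,"dx":0,"dy":0.2,"dz":0,"twist":0},{"grip":1,"dx":0,"dy":0,"dz":0,"twist":0}]'; python3 -m jog '[{"grip":1,"dx":0,"dy":0.1,"dz":0,"twist":0},{"grip":1,"dx":0,"dy":0,"dz":0,"twist":0}]';python3 -m jog '[{"grip":1,"dx":0,"dy":0.1,"dz":0,"twist":0},{"grip":1,"dx":0,"dy":0,"dz":0,"twist":0}]'
```

```text
time: 5.2
tcp_pos: [0.5379, 0.1843, 0.1766]
tcp_rot: [-3.112, -0.432, -0.001]
contact_force: [-0.6, -0.8, 0.3]
finger_gap: 0.0
gripper_force: 0.0
time: 5.45
tcp_pos: [0.5379, 0.1835, 0.1765]
tcp_rot: [-3.109, -0.433, 0.001]
contact_force: [-1.4, 3.8, 1.4]
finger_gap: 0.0002
gripper_force: 2.4
time: 5.7
tcp_pos: [0.5377, 0.1826, 0.1765]
tcp_rot: [-3.106, -0.432, 0.003]
contact_force: [-4.7, 9.7, 2.4]
finger_gap: 0.0001
gripper_force: 4.9
```

```bash
python3 -m jog '[{"grip":1,"dx":-0.1,"dy":0.2,"dz":0,"twist":0},{"grip":1,"dx":-0.1,"dy":0.2,"dz":0,"twist":0},{"grip":1,"dx":-0.07,"dy":0.2,"dz":0,"twist":0},{"grip":1,"dx":-0.07,"dy":0.2,"dz":0,"twist":0}]'; python3 -m jog '[{"grip":1,"dx":-0.05,"dy":0.2,"dz":0,"twist":0},{"grip":1,"dx":0,"dy":0.2,"dz":0,"twist":0}]'
```

```text
time: 6.2
tcp_pos: [0.5345, 0.1593, 0.1758]
tcp_rot: [-3.11, -0.435, 0.006]
contact_force: [-1.9, 1.8, 0.4]
finger_gap: 0.0001
gripper_force: 1.2
time: 6.45
tcp_pos: [0.5379, 0.1479, 0.1763]
tcp_rot: [3.111, 0.434, 0.0]
contact_force: [-2.9, 2.9, 0.0]
finger_gap: -0.0002
gripper_force: 2.0
```

```bash
python3 -m jog '[{"grip":1,"dx":0,"dy":0.2,"dz":0,"twist":0},{"grip":1,"dx":0.05,"dy":0.2,"dz":0,"twist":0},{"grip":1,"dx":0.08,"dy":0.2,"dz":0,"twist":0}]'; python3 -m jog '[{"grip":1,"dx":0.1,"dy":0.2,"dz":0,"twist":0},{"grip":1,"dx":0.1,"dy":0.2,"dz":0,"twist":0}]';python3 -m jog '[{"grip":1,"dx":0.1,"dy":0.2,"dz":0,"twist":0},{"grip":1,"dx":0,"dy":0,"dz":0,"twist":0}]'
```

```text
time: 6.82
tcp_pos: [0.543, 0.1362, 0.1758]
tcp_rot: [-3.108, -0.433, 0.009]
contact_force: [-4.5, 3.4, 1.3]
finger_gap: -0.0001
gripper_force: 2.4
time: 7.08
tcp_pos: [0.5526, 0.1263, 0.1761]
tcp_rot: [3.111, 0.434, -0.001]
contact_force: [-1.5, 1.5, -0.4]
finger_gap: 0.0002
gripper_force: 0.7
time: 7.32
tcp_pos: [0.5575, 0.1216, 0.1768]
tcp_rot: [3.11, 0.432, 0.003]
contact_force: [0.8, 0.0, 0.4]
finger_gap: -0.0002
gripper_force: 0.0
```

```bash
python3 -m jog '[{"grip":1,"dx":0.05,"dy":0.1,"dz":0,"twist":0},{"grip":1,"dx":0,"dy":0,"dz":0,"twist":0}]';python3 -m jog '[{"grip":1,"dx":0,"dy":0.1,"dz":0,"twist":0},{"grip":1,"dx":0,"dy":0,"dz":0,"twist":0}]'
```

```text
time: 7.58
tcp_pos: [0.5586, 0.1202, 0.1765]
tcp_rot: [3.111, 0.433, 0.001]
contact_force: [0.6, 0.4, 0.1]
finger_gap: 0.0001
gripper_force: 0.0
time: 7.82
tcp_pos: [0.5588, 0.1187, 0.1764]
tcp_rot: [-3.11, -0.433, -0.0]
contact_force: [-0.3, 2.7, -0.6]
finger_gap: -0.0
gripper_force: 1.4
```

Contact came at 68.8 mm of travel against an expected 68, so the lever is at its second stop. I'll back off, rise and check.

```bash
python3 -m jog '[{"grip":1,"dx":0,"dy":-0.5,"dz":0,"twist":0},{"grip":1,"dx":0,"dy":-0.3,"dz":-0.5,"twist":0},{"grip":1,"dx":0,"dy":0,"dz":-1,"twist":0},{"grip":1,"dx":-1,"dy":0,"dz":-1,"twist":0},{"grip":1,"dx":-1,"dy":0.5,"dz":-0.3,"twist":0},{"grip":1,"dx":-1,"dy":1,"dz":0,"twist":0},{"grip":1,"dx":0,"dy":1,"dz":0,"twist":0},{"grip":1,"dx":0,"dy":1,"dz":0,"twist":0},{"grip":1,"dx":0,"dy":1,"dz":0,"twist":0},{"grip":1,"dx":0,"dy":1,"dz":0,"twist":0}]'
python3 - <<'E'
from rig import *
import cv2,numpy as np
T=grab_frame("top");S=grab_frame("scene"); np.savez("top1.npz",**T)
a=T["pixels"][120:240,245:385,::-1]; b=S["pixels"][150:280,230:370,::-1]
cv2.imwrite("pics/a2.png",np.hstack([cv2.resize(a,(400,343)),cv2.resize(b,(400,343))]))
E
```

```text
time: 9.07
tcp_pos: [0.5193, -0.016, 0.2476]
tcp_rot: [3.11, 0.434, 0.002]
contact_force: [-0.2, 0.2, 0.4]
finger_gap: -0.0
gripper_force: 0.0
```

View pics/a2.png

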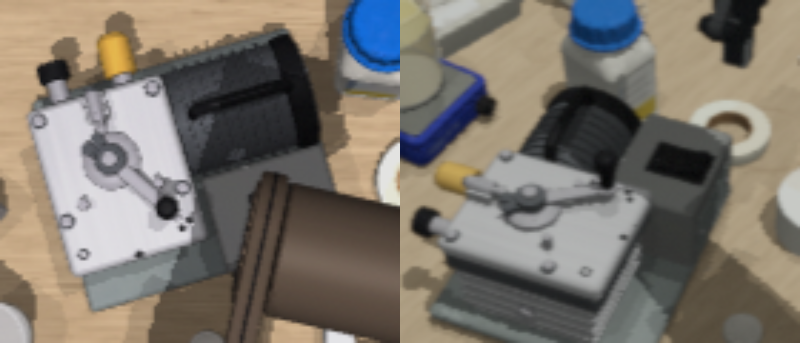

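The lever points to the two dots (left half: knob (167,207), dots (150,225)/(160,220)). The pump and neighbours have not moved. Now I'll go above the rocker's near half and down.

```bash
python3 -m jog '[{"grip":1,"dx":0.6,"dy":-0.2,"dz":0,"twist":0},{"grip":1,"dx":0.55,"dy":-0.2,"dz":0,"twist":0},{"grip":1,"dx":0,"dy":0,"dz":1,"twist":0},{"grip":1,"dx":0,"dy":0,"dz":1,"twist":0},{"grip":1,"dx":0,"dy":0,"dz":1,"twist":0},{"grip":1,"dx":0,"dy":0,"dz":0.8,"twist":0},{"grip":1,"dx":0,"dy":0,"dz":0.5,"twist":0},{"grip":1,"dx":0,"dy":0,"dz":0.2,"twist":0},{"grip":1,"dx":0,"dy":0,"dz":0,"twist":0}]'; python3 -m jog '[{"grip":1,"dx":0,"dy":0,"dz":0.15,"twist":0},{"grip":1,"dx":0,"dy":0,"dz":0,"twist":0}]';python3 -m jog '[{"grip":1,"dx":0,"dy":0,"dz":0.15,"twist":0},{"grip":1,"dx":0,"dy":0,"dz":0,"twist":0}]'
```

```text
time: 10.3
tcp_pos: [0.5441, 0.0024, 0.1341]
tcp_rot: [3.111, 0.434, 0.0]
contact_force: [-0.2, -0.4, 0.3]
finger_gap: 0.0002
gripper_force: 0.0
time: 10.55
tcp_pos: [0.5439, 0.002, 0.1304]
tcp_rot: [3.111, 0.433, 0.001]
contact_force: [-0.4, -0.2, -0.5]
finger_gap: -0.0002
gripper_force: 0.0
time: 10.8
tcp_pos: [0.5436, 0.002, 0.126]
tcp_rot: [-3.111, -0.433, 0.001]
contact_force: [-0.1, 0.5, 0.2]
finger_gap: -0.0003
gripper_force: 0.0
```

```bash
python3 -m jog '[{"grip":1,"dx":0,"dy":0,"dz":0.15,"twist":0},{"grip":1,"dx":0,"dy":0,"dz":0,"twist":0}]';python3 -m jog '[{"grip":1,"dx":0,"dy":0,"dz":0.12,"twist":0},{"grip":1,"dx":0,"dy":0,"dz":0,"twist":0}]'
```

```text
time: 11.05
tcp_pos: [0.5443, 0.0019, 0.1236]
tcp_rot: [3.111, 0.434, 0.002]
contact_force: [-1.1, -0.4, 4.6]
finger_gap: 0.0002
gripper_force: 2.0
time: 11.3
tcp_pos: [0.5449, 0.0019, 0.121]
tcp_rot: [3.111, 0.433, 0.004]
contact_force: [0.3, 0.6, 3.1]
finger_gap: 0.0002
gripper_force: 2.0
```

```bash
python3 -m jog '[{"grip":1,"dx":0,"dy":0,"dz":0.1,"twist":0},{"grip":1,"dx":0,"dy":0,"dz":0,"twist":0}]';python3 -m jog '[{"grip":1,"dx":0,"dy":0,"dz":0.1,"twist":0},{"grip":1,"dx":0,"dy":0,"dz":0,"twist":0}]'
```

```text
time: 11.55
tcp_pos: [0.5442, 0.002, 0.1169]
tcp_rot: [3.111, 0.433, 0.002]
contact_force: [2.5, 0.7, 3.0]
finger_gap: 0.0002
gripper_force: 1.2
time: 11.8
tcp_pos: [0.5442, 0.0019, 0.1169]
tcp_rot: [3.111, 0.434, -0.001]
contact_force: [-3.6, -0.0, 13.3]
finger_gap: 0.0001
gripper_force: 6.7
```

The rocker clicked over and is solid at .117, level. I'll rise straight up, move clear and check.

```bash
python3 -m jog '[{"grip":1,"dx":0,"dy":0,"dz":-0.5,"twist":0},{"grip":1,"dx":0,"dy":0,"dz":-1,"twist":0},{"grip":1,"dx":0,"dy":0,"dz":-1,"twist":0},{"grip":1,"dx":0,"dy":0,"dz":-1,"twist":0},{"grip":1,"dx":0,"dy":0,"dz":-1,"twist":0},{"grip":1,"dx":-0.5,"dy":1,"dz":-1,"twist":0},{"grip":1,"dx":-0.5,"dy":1,"dz":0,"twist":0},{"grip":1,"dx":-0.5,"dy":1,"dz":0,"twist":0},{"grip":1,"dx":-0.5,"dy":1,"dz":0,"twist":0},{"grip":1,"dx":-0.5,"dy":1,"dz":0,"twist":0}]'
python3 -m jog '[{"grip":1,"dx":-0.5,"dy":1,"dz":0,"twist":0},{"grip":1,"dx":-0.5,"dy":1,"dz":0,"twist":0},{"grip":1,"dx":-0.5,"dy":1,"dz":0,"twist":0},{"grip":1,"dx":0,"dy":0,"dz":0,"twist":0}]'
python3 - <<'E'
from rig import *
import cv2,numpy as np
T=grab_frame("top");S=grab_frame("scene")
a=T["pixels"][120:250,205:385,::-1]; b=S["pixels"][150:300,220:400,::-1]
cv2.imwrite("pics/a3.png",np.hstack([cv2.resize(a,(400,343)),cv2.resize(b,(400,343))]))
E
```

```text
time: 13.05
tcp_pos: [0.5168, -0.1359, 0.2509]
tcp_rot: [-3.11, -0.433, 0.004]
contact_force: [0.4, 0.6, 0.5]
finger_gap: -0.0002
gripper_force: 0.0
time: 13.55
tcp_pos: [0.5013, -0.2188, 0.2509]
tcp_rot: [-3.111, -0.429, 0.003]
contact_force: [-0.4, -0.1, -0.6]
finger_gap: 0.0001
gripper_force: 0.0
```

View pics/a3.png

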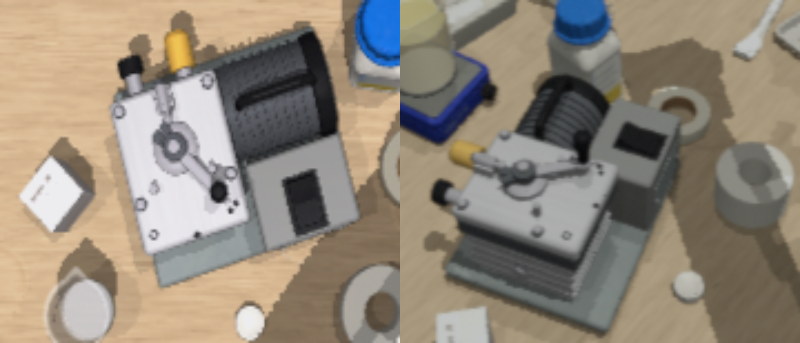

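The lever is still at the two dots (left half: knob (219,190)). The rocker's near half is down (left half (305,205)), and the pump and bystanders are where they were. Handing in.

```bash
python3 -c "
from rig import *
print(close_job())"
```

```text
the job is handed in; nothing more can be done
None
```

I pushed the gas ballast lever to its second stop (two dots), where it stayed, then pressed the rocker until it clicked on. The pump and everything around it stayed in place, and I handed the job in at about 13.7 s.

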